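# Fit the bowl-turning wheel's shaft into its two bearings

### The arm

A 7-joint arm with a two-finger parallel gripper is mounted at the origin on the work surface. World frame = base frame: x ahead of the robot, y to its left, z up, the work surface at z = 0. Lengths are in m, angles in rad, forces in N, time in s.
With the tool pointing down it reaches from about 0.425 to 0.825 m from the base axis. Payload 3.6 kg.
Tool frame: the origin (TCP) lies between the finger pads; the fingertips stand robot.tips_ahead ahead of it and the grasp point (between the pads) lies 11 mm behind it (robot.tips_ahead is the distance from the TCP to the fingertips, in m); x points along the fingers, y is the direction in which the jaws open and shut, and the axes are right-handed (so a half turn about x gives the same grasp; the last joint's range is limited). The gripper opens to 85 mm and grips with 20 to 120 N. Pads are 22 mm wide; open, the fingers measure 114 mm over their backs; the gripper's body (76 mm by 85 mm) begins 54 mm behind the grasp point. The pads swing forward as they close: fully open they stand 13 mm farther back than shut.
Start: joints at [-1.173, 0.615, -0.013, 1.423, 0.008, 1.103, -0.04], TCP at [0.267, 0.592, 0.239] pointing down, gripper open.
Joint ranges: [-3.12, 3.12], [-0.3, 2.06], [-1.34, 1.32], [0.26, 2.42], [-1.36, 4.5], [0.01, 1.98], [-2.84, 2.84]. Speed limits (rad/s): [2.79, 2.79, 3.14, 3.14, 3.14, 3.14, 3.14].

### API

Orientations are given as [roll, pitch, yaw] about the fixed x, y, z axes, in that order (R = Rz(yaw) Ry(pitch) Rx(roll)).
In Python, from bench import robot, read_camera, spot_in, masks_of, mark_of gives the robot as it stands.
- The arm moves only by the shell command python3 -m inch 'ROWS' [FORCE]. ROWS is JSON, a list of rows, each a list of 5 numbers: the shift along the tool's x, y, z in mm, then the turn about the tool's x in rad, then the opening, from -1 (shut) to 1 (fully open). A call has 1 to 20 rows; each row shifts and turns the commanded pose from where the row before left it, along the tool's axes as they then stand; what a row does not reach is not made up. A row lasts 1/12 s, in which the tool goes at most 41.7 mm and 7.16 degrees, less where a joint would pass 70% of its speed; a pose out of reach is approached as far as the arm can. A call is refused whole if a number of a shift passes 41.7 or a number of a turn 0.125, either way. A call with a gripper value outside its range is refused whole. The fingers move at their own pace and stop on an object; FORCE is the grip in N (left out, the last holds). Time passes only in rows, so rows that do not move let the fingers close. It gives the time, the measured TCP pose, the force and the opening at its end, in the units of the state.
- robot.observe(): the state, without advancing time (a new reading comes with each control period).
- read_camera(name): name is "side" or "top"; returns a dict with "frame" (384x512x3 uint8, red, green, blue), "z_map" (384x512 float32, m along the optical axis (not along the pixel's ray), 0 where there is no reading), "vertical_fov" (degrees; the focal length in pixels is half the picture's height over the tangent of half this angle, whatever the lens; pixels are square), "cx", "cy" (the principal point, pixels), "rvec" (rotation vector, rad) and "tvec" (3), from world to camera coordinates, as OpenCV has them. Camera axes: x right, y down, z forward; pixel columns grow to the right and rows downward; lengths in m; the calibration is good to about 2 mm. A picture is of the moment at which its call begins.
- robot.job_done(): hands the job in, once; it reports no verdict.
Trained networks look in a picture, given as the dict that the camera call returned (one of the last four; its "shot" number tells which), for a name from the list of things; names that differ only in an ending like _2 or _b are one class to them, and where a whole thing is asked for, a point or a joint stands for the part that bears it (a point fixed in the world has none). Each returns a list of dicts, best first, with "p" (0 to 1); they miss things now and then, are a little off and sometimes report something else, mostly with a low value. They report only what shows in the picture. A call takes as long as a camera call. They do not tell look-alikes from the thing itself.
- spot_in(picture, thing): "xy" ([column, row] as shares, 0 to 1, of the picture: columns of its width, rows of its height, amid what is visible of it).
- masks_of(picture, thing): "region" (384x512 bool, what is visible of it) and "xy" ([column, row] as shares, 0 to 1, of the picture: columns of its width, rows of its height, amid what is visible of it).
- mark_of(picture, thing): "xy" ([column, row] as shares, 0 to 1, of the picture: columns of its width, rows of its height: a listed point, or the origin of a listed thing).
The state is a dict: "time_s": time; "qpos": joint angles; "joint_vel": joint speeds; "tau": joint torques, N m; "tool_pos": TCP position; "orientation": TCP orientation; "force": force on the tool from outside, world axes, zero at the start; "ft_torque": the same for the moment, N m; "gripper_width": finger opening in m.
Only numpy, scipy, OpenCV 4.12 (cv2) and the standard library are available. Lean on these libraries where they do the work, as an engineer would, in place of code of your own. Each camera call takes 0.05 s, during which the arm holds its last target.

### The job

Lift the turning wheel out of its parking block and fit it to the bearing stand: thread its steel shaft down through both bored plates of the bracket until the disc sits flat on the upper plate, then let go. The bracket may be clamped anywhere along its rails, so feel for the hole with light pressure; lower the wheel all the way by hand rather than letting it drop, and leave the bowl, cup and jar where they are.

Things in the scene. Friction and masses are not known exactly. Their poses are not given: they have to be found in the camera images.
- wheel_hub (a point): Gripping point of the loose turning wheel, on its axis, in the light wooden square hub (36 x 36, height 50) on top of the disc: 27 above the disc's top face, 23 below the hub's top, 39 above the disc's underside, 119 above the shaft's tip. z runs up along the axis, x and y square to the hub's flat sides.
- wheel_tip (a point): Centre of the lower end of the wheel's steel shaft (diameter 14, length 80 below the disc, last 1 mm bevelled down to diameter 12); z runs up along the axis.
- wheel: The turning wheel: wooden disc (diameter 90, thickness 12), hub on top, steel shaft below; about 0.3 kg; its yaw in the bearings does not matter. Origin at the shaft's lower end, z up. At the start the shaft stands in the parking block, disc resting on the block.
- park: Parking block, fixed: dark wooden block 90 x 90 x 90 with an upright hole of diameter 18 in the middle, where the wheel stands at the start. Origin at the centre of its underside, z up.
- stand: Bearing stand, fixed: wooden base board 130 (x) x 250 (y) x 20 with two dark steel rails along its y. Origin under its centre, z up. It carries a light wooden bracket: two level plates 70 (x) x 120 (y) x 14, joined by a 15 mm cheek at each y end; upper plate 92 to 106 above the table, lower 40 to 54. Each has a central hole of diameter 15.6, one straight above the other, at the stand's x = 0.
- slot_end (a point): Point on the stand at its x = 0, y = -25, level with the upper plate's top (106 above the table); axes as the stand's. The bracket's holes lie 5 to 45 mm from it along the stand's +y; where exactly is not measured. The upper plate's flat top lies under that whole line, so a shaft tip dragged on it runs on flat wood until it catches in the hole. The bracket resists side pushes up to 70 N.
- bowl: Bystander: wooden bowl, 116 across, 65 high; origin at the underside's centre.
- jar: Bystander: amber glass jar, 60 across, 75 high; origin at the underside's centre.
- cup: Bystander: white ceramic cup, 72 across, 60 high; origin at the underside's centre.
Things that resemble listed ones, but are neither listed nor needed, are in the scene too. Leave any orange look-alike of the wheel alone.

How it is judged:
By the outcome, as a careful person would: the job done as asked, in the order asked, and still so for the second after the job is handed in, with the robot touching nothing.
It also fails if it takes over 72 s, if anything falls off the work surface, if the arm or the gripper's body presses on something with over 40 N, if the wrist force passes 120 N, or if a joint passes its speed limit or range.

## Working session

There is one attempt and no reset: what is moved stays moved. The work goes in short steps, Python scripts to look and compute and a shell command to move; the robot and the scene stay as the last step left them, time stands still between calls to the robot, and variables do not carry over. Pictures are saved under pics/ and viewed, and the job is handed in when it is done.

```bash
ls; mkdir -p pics
cat > h.py <<'E'
import numpy as np, cv2
from bench import robot, read_camera, spot_in, masks_of, mark_of
def K(p):
    f=192/np.tan(np.radians(p["vertical_fov"])/2); return f,p["cx"],p["cy"]
def RT(p): return cv2.Rodrigues(np.array(p["rvec"],float))[0],np.array(p["tvec"],float)
def cloud(p):
    f,cx,cy=K(p);R,t=RT(p);z=p["z_map"];v,u=np.mgrid[:384,:512]
    c=np.stack([(u-cx)/f*z,(v-cy)/f*z,z],-1); w=(c-t)@R; w[z==0]=np.nan; return w
def ray_z(p,u,v,zw):
    f,cx,cy=K(p);R,t=RT(p); o=-R.T@t; d=R.T@np.array([(u-cx)/f,(v-cy)/f,1]); return o+d*(zw-o[2])/d[2]
def proj(p,X):
    f,cx,cy=K(p);R,t=RT(p);c=R@np.array(X)+t; return c[0]/c[2]*f+cx,c[1]/c[2]*f+cy
def save(p,n): cv2.imwrite("pics/"+n,cv2.cvtColor(p["frame"],cv2.COLOR_RGB2BGR))
E
python3 - <<'E'
from h import *
print(robot.observe(),robot.tips_ahead)
for n in("side","top"):
    p=read_camera(n);save(p,n+"0.png");np.save(n+"0.npy",p,allow_pickle=True)
    print(n,{k:p[k] for k in p if k not in("frame","z_map")})
    for th in("wheel","wheel_hub","park","stand","slot_end","bowl","cup","jar"):
        for d in mark_of(p,th)[:3]: print(th,round(d["p"],2),np.round(np.array(d["xy"])*[512,384],1))
E
```

```text
pics
{'time_s': 0.0, 'qpos': array([-1.17348806,  0.61595183, -0.01263305,  1.42491449,  0.00809526,
        1.1034055 , -0.04040841]), 'joint_vel': array([ 0.00097435,  0.00162372,  0.00021794, -0.00079646, -0.00052022,
        0.00018373, -0.00023784]), 'tau': array([-4.37901344e-04, -4.69206619e+01,  2.59003742e-01, -1.71032774e+01,
        9.91870591e-03,  9.69443674e-03,  7.44979598e-07]), 'tool_pos': array([0.26697501, 0.59181533, 0.23811175]), 'orientation': array([-1.56121793,  1.56816707, -1.98495649]), 'force': array([ 0.2578374 , -0.1445096 ,  0.08664838]), 'ft_torque': array([-0.02148391, -0.00325803, -0.04187772]), 'gripper_width': 0.08555712608435607} 0.008
side {'vertical_fov': 57.429217615500804, 'cx': 252.90989421406323, 'cy': 189.09263263035712, 'rvec': array([ 0.63100168, -2.73767826,  0.99529128]), 'tvec': array([0.57088177, 0.28578954, 0.74912079]), 'shot': 1}
wheel 0.94 [183.4 289.3]
wheel 0.72 [258.1 270.8]
wheel_hub 0.8 [255.7 241.4]
wheel_hub 0.58 [179.1 259.4]
park 0.64 [255.8 268.4]
park 0.47 [158.1 332.9]
stand 0.84 [304.7 190.1]
slot_end 0.89 [309.6 159.5]
bowl 0.79 [208.2 201.2]
cup 0.73 [290. 135.]
jar 0.56 [160.6 332.2]
top {'vertical_fov': 44.67257447882069, 'cx': 252.27306486438854, 'cy': 189.08550216758061, 'rvec': array([ 2.14413559, -2.12986914,  0.18417972]), 'tvec': array([0.00692671, 0.66152394, 1.06649625]), 'shot': 2}
wheel 0.74 [200.8 232.1]
wheel 0.67 [157.9 181.8]
wheel_hub 0.79 [150.3 170.9]
park 0.7 [199.7 230.7]
stand 0.98 [316.4 236.8]
slot_end 0.61 [333.1 233.8]
bowl 0.8 [251.1 153.7]
bowl 0.49 [194.2 225.9]
cup 0.98 [390.1 192.2]
jar 0.62 [122.4 181.6]
jar 0.61 [195.4 227.4]
```

View pics/side0.png

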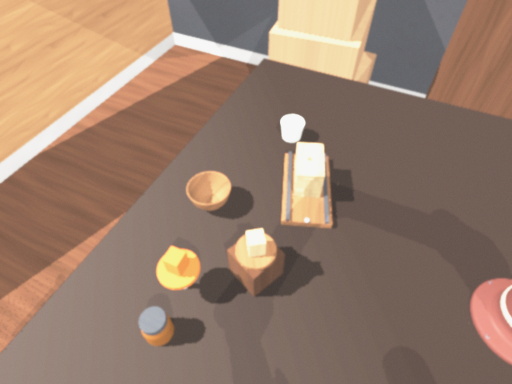

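View pics/top0.png

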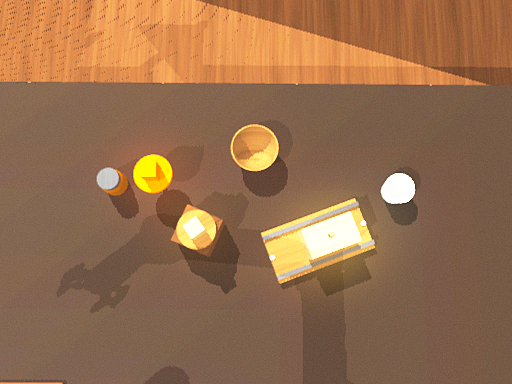

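In both pictures there are two wheel candidates. The wooden one sits on the dark block at top (196,229) and side (256,243). The orange one is at top (153,173) and side (177,262), with no block under it. The wooden one fits the description. I'll confirm it with crops and measure.

Run:
```python
from h import *
a=np.load("top0.npy",allow_pickle=True).item();b=np.load("side0.npy",allow_pickle=True).item()
A=cv2.resize(a["frame"][190:290,160:390],None,fx=3.4,fy=3.4,interpolation=cv2.INTER_CUBIC)
B=cv2.resize(b["frame"][130:300,150:350],None,fx=1.7,fy=1.7,interpolation=cv2.INTER_CUBIC)
c=np.zeros((A.shape[0]+B.shape[0]-90,782,3),np.uint8);
c=np.zeros((A.shape[0],782,3),np.uint8);c[:]=A[:, :782]
save({"frame":c},"cropA.png");save({"frame":cv2.resize(B,None,fx=1.8,fy=1.8)},"cropB.png")
for n,p in(("top",a),("side",b)):
    w=cloud(p);print(n)
    def grp(lo,hi,zr):
        pass
    for nm,(u0,u1,v0,v1) in {"wheel":(165,230,200,262) if n=="top" else (225,290,220,295),"stand":(255,380,195,290) if n=="top" else (275,340,135,230)}.items():
        q=w[v0:v1,u0:u1].reshape(-1,3);q=q[~np.isnan(q[:,0])]
        h,e=np.histogram(q[:,2],bins=np.arange(-0.01,.2,.004));print(nm,[(round(x,3),int(y)) for x,y in zip(e,h) if y>15])
        zs=[(.145,.16),(.093,.11)] if nm=="wheel" else [(.10,.112),(.013,.026)]
        for z0,z1 in zs:
            s=q[(q[:,2]>z0)&(q[:,2]<z1)]
            if len(s)>5:
                (c,sz,an)=cv2.minAreaRect((s[:,:2]*1000).astype(np.float32));print(nm,z0,len(s),np.round(s.mean(0),4),"rect",np.round(c,1),np.round(sz,1),round(an,1), np.round(s[:,2].mean(),4))
R,t=RT(a);print(-R.T@t)
```

```text
top
wheel [(np.float64(-0.006), 341), (np.float64(-0.002), 1475), (np.float64(0.002), 515), (np.float64(0.086), 120), (np.float64(0.09), 187), (np.float64(0.094), 35), (np.float64(0.098), 371), (np.float64(0.102), 489), (np.float64(0.106), 26), (np.float64(0.146), 33), (np.float64(0.15), 210), (np.float64(0.154), 38)]
wheel 0.145 282 [0.5599 0.1379 0.1521] rect [560.1 138.3] [36.6 36.1] 36.6 0.1521
wheel 0.093 949 [0.5586 0.1364 0.1019] rect [560.  138.3] [89.8 89. ] 66.3 0.1019
stand [(np.float64(-0.01), 19), (np.float64(-0.006), 1130), (np.float64(-0.002), 4062), (np.float64(0.002), 1133), (np.float64(0.014), 543), (np.float64(0.018), 1808), (np.float64(0.022), 625), (np.float64(0.026), 569), (np.float64(0.03), 149), (np.float64(0.05), 17), (np.float64(0.098), 45), (np.float64(0.102), 750), (np.float64(0.106), 806), (np.float64(0.11), 29)]
stand 0.1 1623 [ 0.5487 -0.1667  0.106 ] rect [ 549.2 -167.6] [ 70.  121.3] 20.8 0.106
stand 0.013 2982 [ 0.5342 -0.131   0.0202] rect [ 542.2 -149.3] [130.  250.5] 20.7 0.0202
side
wheel [(np.float64(-0.006), 470), (np.float64(-0.002), 1797), (n
[... 1332 characters left out ...]
64(0.03), 39), (np.float64(0.034), 24), (np.float64(0.038), 27), (np.float64(0.042), 33), (np.float64(0.046), 30), (np.float64(0.05), 40), (np.float64(0.054), 32), (np.float64(0.058), 31), (np.float64(0.062), 25), (np.float64(0.066), 30), (np.float64(0.07), 27), (np.float64(0.074), 30), (np.float64(0.078), 30), (np.float64(0.082), 29), (np.float64(0.086), 33), (np.float64(0.09), 36), (np.float64(0.094), 37), (np.float64(0.098), 46), (np.float64(0.102), 720), (np.float64(0.106), 142)]
stand 0.1 882 [ 0.549  -0.1625  0.1048] rect [ 550.4 -166. ] [ 69.9 122.5] 20.8 0.1048
stand 0.013 1800 [ 0.5341 -0.1079  0.0194] rect [ 561.5 -190.2] [135.8 345.5] 22.5 0.0194
[0.47555043 0.0168339  1.16131157]
```

View pics/cropA.png

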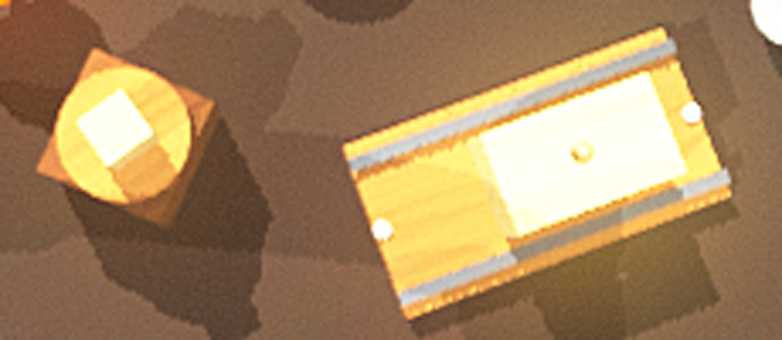

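View pics/cropB.png

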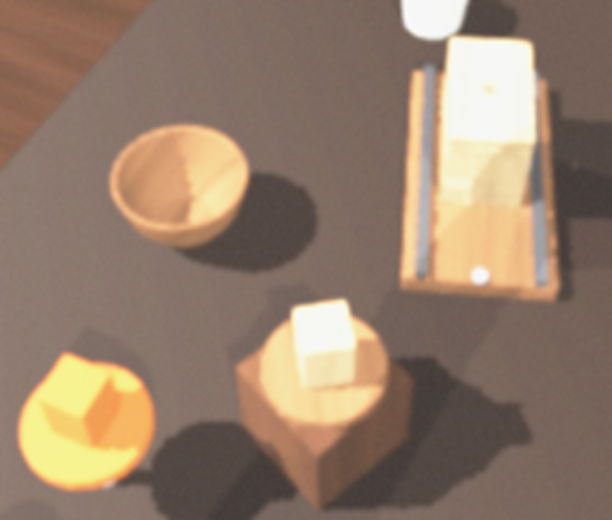

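The crops confirm that the plain wooden wheel with the square hub is on the dark block. The bracket hole shows at top (331,235). Next I'll work out the hole position and the move to the wheel.

```bash
cat >> h.py <<'E'
from scipy.spatial.transform import Rotation as Ro
def go(target,yang=None):
    s=robot.observe();R=Ro.from_euler("xyz",s["orientation"]).as_matrix()
    d=(R.T@(np.array(target)-s["tool_pos"]))*1000
    ya=np.degrees(np.arctan2(R[1,1],R[0,1]))
    print("pos",np.round(s["tool_pos"],4),"axes x",np.round(R[:,0],4),"y ang",round(ya,2),"z",np.round(R[:,2],3))
    print("shift tool mm",np.round(d,1))
    if yang is not None:
        best=min([((yang+k-ya+180)%360-180) for k in(0,90,180,270)],key=abs)
        print("yaw err deg ccw world",round(best,2),"-> tool x turn",round(np.radians(best)*np.sign(R[2,0]),3))
    print("F",np.round(s["force"],1),"T",np.round(s["ft_torque"],2),"w",round(s["gripper_width"],4),"t",s["time_s"],"q",np.round(s["qpos"],2))
E
python3 - <<'E'
from h import *
a=np.load("top0.npy",allow_pickle=True).item();b=np.load("side0.npy",allow_pickle=True).item()
for p,(u,v) in((a,(331,235)),(b,(150+488/3.06,130+88/3.06))):
    u=int(round(u));v=int(round(v));g=p["frame"].astype(int).sum(2)[v-5:v+6,u-5:u+6]; print(g)
    wt=np.clip(np.median(g)-30-g,0,None)*(np.hypot(*np.mgrid[-5:6,-5:6])<4.5)
    vv,uu=np.mgrid[v-5:v+6,u-5:u+6];cu,cv=(wt*uu).sum()/wt.sum(),(wt*vv).sum()/wt.sum()
    print("hole px",cu,cv,ray_z(p,cu,cv,.104))
print("slot_end top",ray_z(a,333.1,233.8,.106),"side",ray_z(b,309.6,159.5,.106))
print("orange top pts"); w=cloud(a)[150:200,130:180].reshape(-1,3);w=w[w[:,2]>.02];print(np.nanmax(w[:,2]),np.nanmin(w[:,:2],0),np.nanmax(w[:,:2],0))
go([.5605,.1385,.22],36.8)
E
```

```text
[[754 754 757 756 756 752 755 757 758 755 754]
 [755 756 756 747 745 733 735 753 757 754 754]
 [755 757 749 729 721 710 676 710 746 760 758]
 [758 757 696 713 747 748 730 670 713 762 757]
 [759 758 580 628 729 756 746 667 683 757 756]
 [761 762 504 517 678 721 717 617 697 755 758]
 [760 763 678 435 579 611 616 641 733 760 759]
 [755 759 754 635 619 601 641 719 760 760 757]
 [755 756 759 750 737 730 741 761 763 757 755]
 [754 755 759 762 763 764 762 758 756 754 753]
 [757 757 758 756 757 757 754 753 753 754 756]]
hole px 330.19467125053717 235.34851740438333 [ 0.5485464  -0.16509796  0.104     ]
[[738 738 739 739 739 739 739 739 739 740 739]
 [738 738 739 739 738 739 739 739 739 740 739]
 [738 739 738 737 734 734 735 737 739 740 739]
 [738 738 737 730 717 713 720 731 737 739 739]
 [738 738 736 722 689 677 693 717 732 738 739]
 [738 739 737 726 700 678 681 711 729 737 739]
 [738 739 738 735 725 711 707 721 733 738 739]
 [739 739 739 738 737 733 731 734 738 739 739]
 [739 739 739 739 739 739 738 738 739 739 739]
 [739 739 739 739 739 739 739 739 739 739 739]
 [739 739 739 739 739 739 739 739 739 739 739]]
hole px 309.1231884057971 158.52173913043478 [ 0.55202675 -0.1680099   0.104     ]
slot_end top [ 0.55193672 -0.17138996  0.106     ] side [ 0.54915813 -0.16315174  0.106     ]
orange top pts
0.14790496109928683 [0.645473  0.1991749] [0.73542448 0.28734001]
pos [0.2673 0.5925 0.2393] axes x [-0.  0. -1.] y ang 65.72 z [ 0.912 -0.411 -0.   ]
shift tool mm [  19.3 -293.2  454. ]
yaw err deg ccw world -28.92 -> tool x turn 0.505
F [-0.4  0.1 -0.3] T [0.03 0.03 0.01] w 0.0852 t 0.9 q [-1.17  0.61 -0.01  1.42  0.01  1.1  -0.04]
```

```bash
python3 -m inch '[[0,0,0,0.101,1],[0,0,0,0.101,1],[0,0,0,0.101,1],[0,0,0,0.101,1],[0,0,0,0.101,1],[0,-3,38,0,1],[0,-3,39,0,1],[0,-3,39,0,1],[0,-3,39,0,1],[0,-3,39,0,1],[0,-3,39,0,1],[0,-3,39,0,1],[0,-3,39,0,1],[0,-3,39,0,1],[0,-3,39,0,1],[0,-3,39,0,1],[0,-2,39,0,1],[0,-2,39,0,1]]' 60
python3 - <<'E'
from h import *
go([.5605,.1385,.22],36.8)
p=read_camera("side");save(p,"side1.png")
go([.5605,.1385,.118],36.8)
E
```

```text
time_s: 2.4
tool_pos: [0.5415, 0.1635, 0.2397]
orientation: [1.534, 1.57, 0.605]
force: [1.3, 0.3, -0.2]
gripper_width: 0.0854
pos [0.5415 0.1635 0.2397] axes x [ 6.e-04  4.e-04 -1.e+00] y ang 36.8 z [ 0.599 -0.801  0.   ]
shift tool mm [19.7  0.3 31.4]
yaw err deg ccw world 0.0 -> tool x turn -0.0
F [ 1.3  0.3 -0.2] T [ 0.03 -0.03 -0.01] w 0.0854 t 2.4 q [-0.44  0.48  0.17  1.68 -0.09  0.99  0.4 ]
pos [0.547  0.1523 0.2399] axes x [ 0.0066 -0.0083 -0.9999] y ang 35.98 z [ 0.587 -0.809  0.011]
shift tool mm [122.1   2.8  17.8]
yaw err deg ccw world 0.82 -> tool x turn -0.014
F [ 4.  -7.2  1.5] T [-0.49 -0.27 -0.01] w 0.0853 t 2.45 q [-0.43  0.49  0.18  1.68 -0.09  0.98  0.4 ]
```

View pics/side1.png

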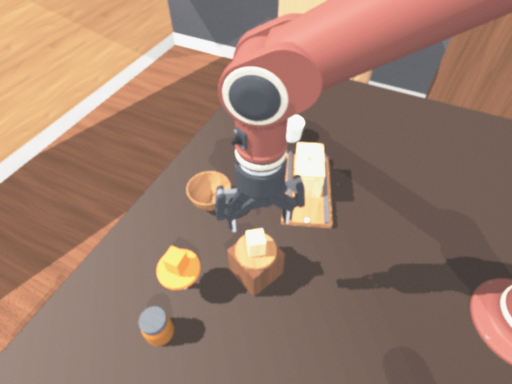

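The gripper is still arriving, above and beside the wheel at side (255,200). I'll let it settle.

```bash
python3 -m inch '[[0,0,0,0,1],[0,0,0,0,1],[0,0,0,0,1]]'
python3 - <<'E'
from h import *
go([.5605,.1385,.118],36.8)
E
```

```text
time_s: 2.7
tool_pos: [0.54, 0.1666, 0.2392]
orientation: [3.06, 1.569, 2.133]
force: [0.5, 0.0, -0.7]
gripper_width: 0.0851
pos [0.54   0.1666 0.2392] axes x [-7.0e-04  1.2e-03 -1.0e+00] y ang 36.9 z [ 0.6   -0.8   -0.001]
shift tool mm [121.2  -0.5  35. ]
yaw err deg ccw world -0.1 -> tool x turn 0.002
F [ 0.5  0.  -0.7] T [ 0.03 -0.01  0.08] w 0.0851 t 2.7 q [-0.44  0.48  0.16  1.68 -0.09  0.99  0.4 ]
```

```bash
python3 -m inch '[[0,0,18,0,1],[0,0,17,0,1],[20,0,0,0,1],[20,0,0,0,1],[20,0,0,0,1],[0,0,0,0,1],[0,0,0,0,1],[0,0,0,0,1]]'
python3 - <<'E'
from h import *
go([.5605,.1385,.118],36.8)
p=read_camera("side");save({"frame":cv2.resize(p["frame"][150:320,150:350],None,fx=3,fy=3)},"side2.png")
E
```

```text
time_s: 3.37
tool_pos: [0.562, 0.1385, 0.1804]
orientation: [1.435, 1.569, 0.508]
force: [0.2, 0.7, 0.3]
gripper_width: 0.0855
pos [0.562  0.1385 0.1804] axes x [ 1.6e-03  9.0e-04 -1.0e+00] y ang 36.91 z [ 0.6 -0.8  0. ]
shift tool mm [62.4 -1.3 -0.9]
yaw err deg ccw world -0.11 -> tool x turn 0.002
F [0.2 0.7 0.3] T [-0.03 -0.03  0.04] w 0.0855 t 3.3667 q [-0.38  0.57  0.16  1.72 -0.11  0.86  0.47]
```

View pics/side2.png

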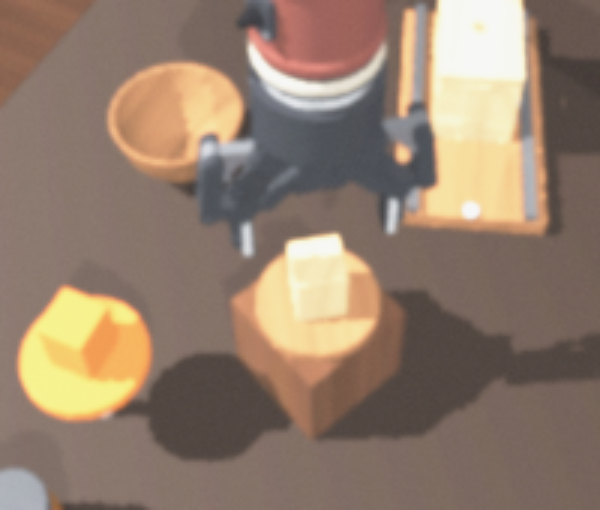

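The open fingers straddle the hub at crop (318,275), with the fingertips above its top. Next I descend and close.

```bash
python3 -m inch '[[20,-1,-1,0,1],[20,0,0,0,1],[15,0,0,0,1],[7,0,0,0,1],[0,0,0,0,1],[0,0,0,0,1],[0,0,0,0,1]]'
python3 - <<'E'
from h import *
go([.5605,.1385,.118],36.8)
E
```

```text
time_s: 4.0
tool_pos: [0.5613, 0.1375, 0.1188]
orientation: [1.186, 1.568, 0.257]
force: [-0.5, -0.4, -0.4]
gripper_width: 0.0855
pos [0.5613 0.1375 0.1188] axes x [ 2.9e-03  8.0e-04 -1.0e+00] y ang 36.78 z [ 0.599 -0.801  0.001]
shift tool mm [ 0.8 -0.1 -1.3]
yaw err deg ccw world 0.02 -> tool x turn -0.0
F [-0.5 -0.4 -0.4] T [-0.04 -0.    0.  ] w 0.0855 t 4.0 q [-0.37  0.65  0.14  1.78 -0.13  0.72  0.48]
```

```bash
python3 -m inch '[[0,0,-1,0,-1],[0,0,0,0,-1],[0,0,0,0,-1],[0,0,0,0,-1],[0,0,0,0,-1],[0,0,0,0,-1],[0,0,0,0,-1],[0,0,0,0,-1],[0,0,0,0,-1],[0,0,0,0,-1]]' 60
python3 - <<'E'
from h import *
go([.5605,.1385,.118],36.8)
E
```

```text
time_s: 4.83
tool_pos: [0.5604, 0.1383, 0.118]
orientation: [1.265, 1.569, 0.336]
force: [0.6, 0.3, 5.2]
gripper_width: 0.0352
pos [0.5604 0.1383 0.118 ] axes x [ 1.8e-03  6.0e-04 -1.0e+00] y ang 36.79 z [ 0.599 -0.801  0.001]
shift tool mm [-0.   0.2 -0. ]
yaw err deg ccw world 0.01 -> tool x turn -0.0
F [0.6 0.3 5.2] T [ 0.1  -0.05  0.05] w 0.0352 t 4.8333 q [-0.37  0.65  0.14  1.78 -0.13  0.72  0.48]
```

Gripped, with an opening of 35 mm. Now I lift slowly.

```bash
python3 -m inch '[[-5,0,0,0,-1],[-8,0,0,0,-1],[-10,0,0,0,-1],[-10,0,0,0,-1],[-10,0,0,0,-1],[-10,0,0,0,-1],[-10,0,0,0,-1],[-10,0,0,0,-1],[-10,0,0,0,-1],[-10,0,0,0,-1],[-10,0,0,0,-1],[-10,0,0,0,-1],[-10,0,0,0,-1],[-7,0,0,0,-1],[0,0,0,0,-1],[0,0,0,0,-1],[0,0,0,0,-1]]'
python3 - <<'E'
from h import *
p=read_camera("side");save(p,"side3.png")
go([.5495,-.167,.240])
E
```

```text
time_s: 6.25
tool_pos: [0.5591, 0.138, 0.2467]
orientation: [-1.952, 1.569, -2.881]
force: [0.4, -0.3, -3.2]
gripper_width: 0.0352
pos [0.5591 0.138  0.2465] axes x [-1.8e-03 -5.0e-04 -1.0e+00] y ang 36.79 z [ 0.599 -0.801 -0.001]
shift tool mm [   6.7 -190.3  238.5]
F [-0.6 -0.5 -2.6] T [-0.04 -0.02  0.01] w 0.0356 t 6.3 q [-0.39  0.5   0.17  1.64 -0.09  1.02  0.45]
```

View pics/side3.png

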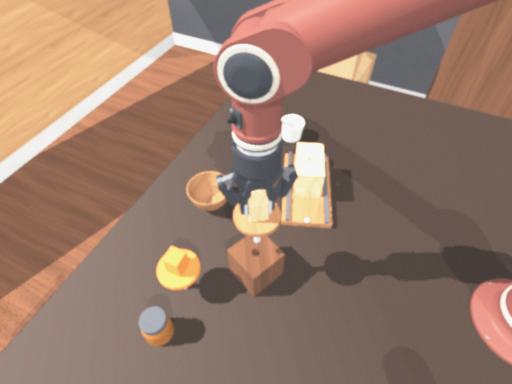

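The wheel is lifted clear: disc at side (257,215), shaft tip at (257,240) above the block. Next I turn the tool so its z runs along the rails and carry the wheel to the bracket.

```bash
python3 -m inch '[[0,0,0,0.07,-1],[0,0,0,0.07,-1],[0,0,0,0.07,-1],[0,0,0,0.071,-1],[0,-5,12,0,-1],[0,-10,22,0,-1],[0,-10,25,0,-1],[0,-10,25,0,-1],[0,-10,25,0,-1],[0,-10,25,0,-1],[0,-10,25,0,-1],[0,-10,25,0,-1],[0,-10,25,0,-1],[0,-10,25,0,-1],[0,-10,22,0,-1],[0,-8,16,0,-1],[0,-4,8,0,-1],[0,0,0,0,-1],[0,0,0,0,-1],[0,0,0,0,-1]]' 100
python3 - <<'E'
from h import *
go([.5495,-.167,.240],20.7)
for n in("side","top"):
    p=read_camera(n);save(p,n+"4.png");np.save(n+"4.npy",p,allow_pickle=True)
    if n=="side": save({"frame":cv2.resize(p["frame"][110:230,240:380],None,fx=4,fy=4)},"side4c.png")
E
```

```text
time_s: 7.97
tool_pos: [0.5493, -0.1631, 0.247]
orientation: [2.958, 1.569, 1.751]
force: [-0.4, -0.2, -3.2]
gripper_width: 0.035
pos [ 0.5493 -0.1631  0.247 ] axes x [-4.e-04  2.e-03 -1.e+00] y ang 20.86 z [ 0.356 -0.934 -0.002]
shift tool mm [ 7.  -1.3  3.7]
yaw err deg ccw world -0.16 -> tool x turn 0.003
F [-0.4 -0.2 -3.2] T [ 0.02 -0.05 -0.04] w 0.035 t 7.9667 q [ 0.08  0.5   0.27  1.65 -0.15  1.02  0.76]
```

View pics/side4c.png

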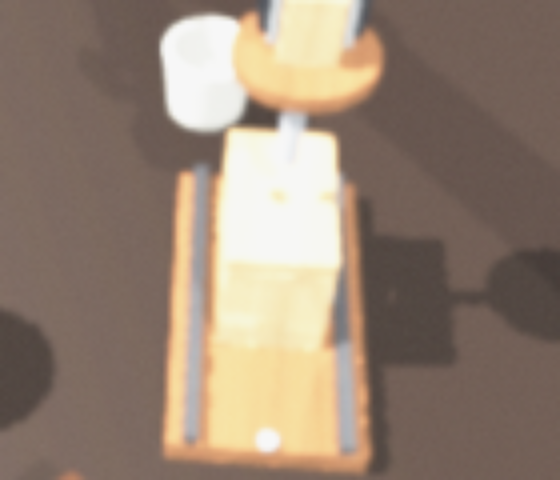

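View pics/top4.png

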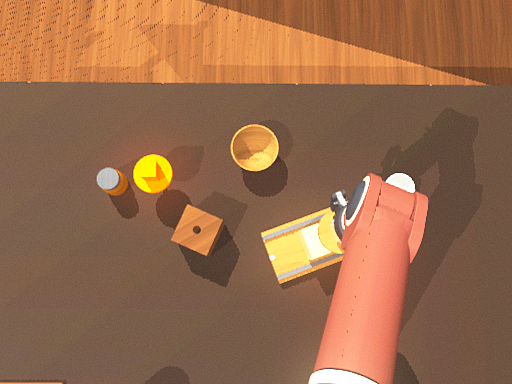

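Top view: the parking block at (197,230) is empty, and the wheel hides part of the bracket. Side crop: shaft tip at (290,160), hole at (278,196). I'll use the side picture for the relative offset.

Run:
```python
from h import *
p=np.load("side4.npy",allow_pickle=True).item();b=np.load("side0.npy",allow_pickle=True).item()
s=robot.observe();R=Ro.from_euler("xyz",s["orientation"]).as_matrix()
T=np.array([.5493,-.1631,.247]); tip=T+np.array([0,0,-.108])
print("tip pred px",proj(p,tip))
w=cloud(p)
m=(w[...,2]>.135)&(w[...,2]<.205)
v,u=np.where(m); k=(u>300)&(u<325)&(v>134)&(v<156); 
for vv in range(134,156): 
    uu=np.sort(u[k&(v==vv)]); print(vv,uu, np.round(w[vv,uu].mean(0),4) if len(uu) else "")
print(ray_z(p,309.12,158.5,.1055))
```

```text
tip pred px (np.float64(311.05310259049384), np.float64(150.34227615000037))
134 [] 
135 [] 
136 [] 
137 [] 
138 [311 312 313] [ 0.5506 -0.1575  0.1847]
139 [310 311 312 313 314 315] [ 0.5493 -0.1589  0.1809]
140 [310 311 312 313 314 315] [ 0.5488 -0.1584  0.1782]
141 [310 311 312 313 314 315] [ 0.5485 -0.1589  0.1746]
142 [310 311 312 313 314 315] [ 0.5482 -0.1591  0.1713]
143 [310 311 312 313 314] [ 0.5486 -0.1576  0.169 ]
144 [310 311 312 313 314] [ 0.5485 -0.1588  0.1647]
145 [309 310 311 312 313 314] [ 0.5493 -0.1586  0.1612]
146 [309 310 311 312 313 314] [ 0.549  -0.1591  0.1575]
147 [309 310 311 312 313 314] [ 0.5485 -0.1587  0.1546]
148 [309 310 311 312 313 314] [ 0.5481 -0.1587  0.1513]
149 [309 310 311 312 313] [ 0.5487 -0.1576  0.1487]
150 [309 310 311 312 313] [ 0.5483 -0.1578  0.1451]
151 [309 310 311 312 313] [ 0.548  -0.1585  0.1412]
152 [311 312] [ 0.5458 -0.1564  0.1404]
153 [] 
154 [] 
155 [] 
[ 0.55169755 -0.16659131  0.1055    ]
```

```bash
python3 -m inch '[[7,-0.6,1.9,0,-1],[7,0,1.8,0,-1],[7,0,0,0,-1],[6,0,0,0,-1],[0,0,0,0,-1],[0,0,0,0,-1],[0,0,0,0,-1]]'
python3 - <<'E'
from h import *
go([.550,-.1668,.214],20.7)
E
```

```text
time_s: 8.65
tool_pos: [0.55, -0.169, 0.2204]
orientation: [0.523, 1.571, -0.687]
force: [-0.5, -0.4, -3.4]
gripper_width: 0.0353
pos [ 0.55   -0.169   0.2204] axes x [ 2.e-04 -2.e-04 -1.e+00] y ang 20.69 z [ 0.353 -0.936  0.   ]
shift tool mm [ 6.4  0.8 -2. ]
yaw err deg ccw world 0.01 -> tool x turn -0.0
F [-0.5 -0.4 -3.4] T [-0.   -0.    0.02] w 0.0353 t 8.65 q [ 0.09  0.53  0.27  1.68 -0.16  0.96  0.78]
```

```bash
python3 -m inch '[[1,0.6,-1.6,0,-1],[1,0,0,0,-1],[1,0,0,0,-1],[0,0,0,0,-1],[0,0,0,0,-1],[0,0,0,0,-1]]'
python3 - <<'E'
from h import *
go([.550,-.1668,.214],20.7)
go([.550,-.1668,.214],20.7)
E
```

```text
time_s: 9.15
tool_pos: [0.5498, -0.1673, 0.2174]
orientation: [0.335, 1.571, -0.875]
force: [-0.2, 0.2, -3.3]
gripper_width: 0.0349
pos [ 0.5498 -0.1673  0.2174] axes x [ 1.e-04 -1.e-04 -1.e+00] y ang 20.68 z [ 0.353 -0.936  0.   ]
shift tool mm [ 3.4  0.3 -0.4]
yaw err deg ccw world 0.02 -> tool x turn -0.0
F [-0.2  0.2 -3.3] T [ 0.   -0.01 -0.03] w 0.0349 t 9.15 q [ 0.09  0.53  0.27  1.68 -0.16  0.95  0.77]
pos [ 0.5498 -0.1673  0.2174] axes x [ 1.e-04 -1.e-04 -1.e+00] y ang 20.68 z [ 0.353 -0.936  0.   ]
shift tool mm [ 3.4  0.3 -0.4]
yaw err deg ccw world 0.02 -> tool x turn -0.0
F [-0.2  0.2 -3.3] T [ 0.   -0.01 -0.03] w 0.0349 t 9.15 q [ 0.09  0.53  0.27  1.68 -0.16  0.95  0.77]
```

```bash
python3 -m inch '[[1,0,0,0,-1],[1,0,0,0,-1],[0,0,0,0,-1],[0,0,0,0,-1]]'; python3 -m inch '[[1,0,0,0,-1],[0,0,0,0,-1],[0,0,0,0,-1]]';  python3 -m inch '[[1,0,0,0,-1],[0,0,0,0,-1],[0,0,0,0,-1]]'
```

```text
time_s: 9.48
tool_pos: [0.5497, -0.1672, 0.2152]
orientation: [-2.083, 1.57, 2.99]
force: [-0.2, 0.2, -3.7]
gripper_width: 0.035
time_s: 9.73
tool_pos: [0.5497, -0.1672, 0.2142]
orientation: [-2.11, 1.571, 2.963]
force: [0.2, -0.0, -2.9]
gripper_width: 0.0349
time_s: 9.98
tool_pos: [0.5498, -0.1672, 0.2133]
orientation: [-2.056, 1.571, 3.017]
force: [0.1, 0.2, -3.1]
gripper_width: 0.0349
```

```bash
python3 -m inch '[[1,0,0,0,-1],[0,0,0,0,-1],[0,0,0,0,-1]]'; python3 -m inch '[[1,0,0,0,-1],[0,0,0,0,-1],[0,0,0,0,-1]]';  python3 -m inch '[[1,0,0,0,-1],[0,0,0,0,-1],[0,0,0,0,-1]]'
```

```text
time_s: 10.23
tool_pos: [0.5497, -0.1672, 0.2122]
orientation: [-1.88, 1.571, -3.09]
force: [-0.3, 0.6, -2.4]
gripper_width: 0.035
time_s: 10.48
tool_pos: [0.5497, -0.1672, 0.2112]
orientation: [-2.036, 1.571, 3.037]
force: [-0.7, -0.1, -2.6]
gripper_width: 0.035
time_s: 10.73
tool_pos: [0.5498, -0.1672, 0.2102]
orientation: [-1.964, 1.571, 3.109]
force: [-0.4, -0.2, -3.0]
gripper_width: 0.0352
```

There is no contact force, and the computed tip height is 4 mm below the plate's top, so the shaft is probably in the hole. I'll carry on gently.

```bash
python3 -m inch '[[1,0,0,0,-1],[1,0,0,0,-1],[1,0,0,0,-1],[0,0,0,0,-1],[0,0,0,0,-1]]'; python3 -m inch '[[1,0,0,0,-1],[1,0,0,0,-1],[1,0,0,0,-1],[0,0,0,0,-1],[0,0,0,0,-1]]'
python3 - <<'E'
from h import *
go([.550,-.1668,.214],20.7)
p=read_camera("side");save({"frame":cv2.resize(p["frame"][110:230,240:380],None,fx=4,fy=4)},"side5c.png")
E
```

```text
time_s: 11.15
tool_pos: [0.5497, -0.1671, 0.2072]
orientation: [-2.125, 1.571, 2.949]
force: [0.6, -0.5, -3.1]
gripper_width: 0.035
time_s: 11.57
tool_pos: [0.5498, -0.1672, 0.2042]
orientation: [-1.905, 1.571, -3.115]
force: [0.6, 0.1, -3.1]
gripper_width: 0.0351
pos [ 0.5498 -0.1672  0.2042] axes x [-3.e-04 -0.e+00 -1.e+00] y ang 20.69 z [ 0.353 -0.935 -0.   ]
shift tool mm [-9.8  0.4 -0.2]
yaw err deg ccw world 0.01 -> tool x turn -0.0
F [ 0.6  0.1 -3.1] T [ 0.01  0.   -0.03] w 0.0351 t 11.5667 q [ 0.09  0.54  0.26  1.7  -0.17  0.92  0.78]
```

View pics/side5c.png

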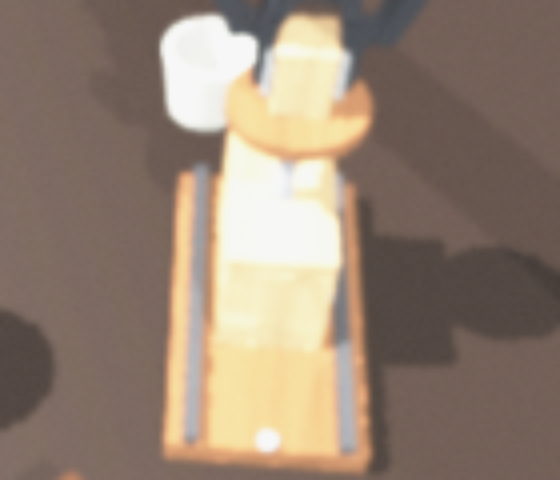

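The shaft enters the plate at crop (285,195), right where the hole was. I'll lower on towards the lower plate at 54 mm, then continue gently.

```bash
python3 -m inch '[[3,0,0,0,-1],[3,0,0,0,-1],[3,0,0,0,-1],[3,0,0,0,-1],[3,0,0,0,-1],[0,0,0,0,-1]]';python3 -m inch '[[3,0,0,0,-1],[3,0,0,0,-1],[3,0,0,0,-1],[3,0,0,0,-1],[3,0,0,0,-1],[3,0,0,0,-1],[0,0,0,0,-1],[0,0,0,0,-1]]'; python3 -m inch '[[1.5,0,0,0,-1],[1.5,0,0,0,-1],[1.5,0,0,0,-1],[1.5,0,0,0,-1],[0,0,0,0,-1],[0,0,0,0,-1]]'
```

```text
time_s: 12.12
tool_pos: [0.5493, -0.167, 0.1884]
orientation: [-2.174, 1.569, 2.9]
force: [1.1, -1.0, -3.8]
gripper_width: 0.0353
time_s: 12.78
tool_pos: [0.5497, -0.1672, 0.1711]
orientation: [-2.133, 1.57, 2.941]
force: [-0.4, -0.4, -2.5]
gripper_width: 0.0348
time_s: 13.28
tool_pos: [0.5497, -0.1672, 0.1652]
orientation: [-1.963, 1.571, 3.11]
force: [0.1, -0.4, -2.7]
gripper_width: 0.0352
```

```bash
python3 -m inch '[[1,0,0,0,-1],[1,0,0,0,-1],[1,0,0,0,-1],[0,0,0,0,-1],[0,0,0,0,-1]]';python3 -m inch '[[1,0,0,0,-1],[1,0,0,0,-1],[0,0,0,0,-1],[0,0,0,0,-1]]'; python3 -m inch '[[1,0,0,0,-1],[1,0,0,0,-1],[0,0,0,0,-1],[0,0,0,0,-1]]'
```

```text
time_s: 13.7
tool_pos: [0.5497, -0.1672, 0.1623]
orientation: [-1.836, 1.571, -3.046]
force: [-0.7, -0.1, -2.0]
gripper_width: 0.0349
time_s: 14.03
tool_pos: [0.5497, -0.1671, 0.1602]
orientation: [-2.153, 1.571, 2.92]
force: [-0.7, 0.1, -2.7]
gripper_width: 0.0347
time_s: 14.37
tool_pos: [0.5497, -0.1672, 0.1582]
orientation: [-2.034, 1.571, 3.04]
force: [0.5, -0.4, -3.6]
gripper_width: 0.0349
```

The shaft is in the lower hole without resistance. I'll lower it to a few millimetres above seating.

```bash
python3 -m inch '[[2,0,0,0,-1],[2,0,0,0,-1],[2,0,0,0,-1],[2,0,0,0,-1],[0,0,0,0,-1],[0,0,0,0,-1]]';python3 -m inch '[[2,0,0,0,-1],[2,0,0,0,-1],[2,0,0,0,-1],[2,0,0,0,-1],[2,0,0,0,-1],[0,0,0,0,-1],[0,0,0,0,-1]]'; python3 -m inch '[[1,0,0,0,-1],[1,0,0,0,-1],[1,0,0,0,-1],[0,0,0,0,-1],[0,0,0,0,-1]]';python3 -m inch '[[1,0,0,0,-1],[0.5,0,0,0,-1],[0,0,0,0,-1],[0,0,0,0,-1]]'
```

```text
time_s: 14.87
tool_pos: [0.5497, -0.1672, 0.1501]
orientation: [-2.054, 1.57, 3.019]
force: [0.2, -0.4, -3.1]
gripper_width: 0.0353
time_s: 15.45
tool_pos: [0.5497, -0.1672, 0.1401]
orientation: [-2.044, 1.57, 3.029]
force: [0.1, 0.1, -3.1]
gripper_width: 0.0353
time_s: 15.87
tool_pos: [0.5497, -0.1672, 0.1372]
orientation: [-2.132, 1.571, 2.942]
force: [0.7, 0.1, -2.5]
gripper_width: 0.0349
time_s: 16.2
tool_pos: [0.5498, -0.1672, 0.1358]
orientation: [-1.828, 1.571, -3.038]
force: [-0.0, 0.4, -3.0]
gripper_width: 0.0345
```

```bash
python3 -m inch '[[1,0,0,0,-1],[0,0,0,0,-1],[0,0,0,0,-1],[0,0,0,0,-1]]';python3 -m inch '[[0.7,0,0,0,-1],[0,0,0,0,-1],[0,0,0,0,-1],[0,0,0,0,-1]]'; python3 -m inch '[[0.5,0,0,0,-1],[0,0,0,0,-1],[0,0,0,0,-1],[0,0,0,0,-1]]'
```

```text
time_s: 16.53
tool_pos: [0.5498, -0.1672, 0.1348]
orientation: [-1.69, 1.571, -2.9]
force: [-0.6, 0.2, -3.4]
gripper_width: 0.0349
time_s: 16.87
tool_pos: [0.5498, -0.1672, 0.1341]
orientation: [-0.892, 1.571, -2.102]
force: [0.2, 0.2, -3.2]
gripper_width: 0.0347
time_s: 17.2
tool_pos: [0.5498, -0.1672, 0.1341]
orientation: [1.253, 1.571, 0.043]
force: [-1.3, -0.2, 1.1]
gripper_width: 0.0348
```

It has seated: z stopped at 0.1341 and Fz rose by about 4 N. I'll press slightly more, look, and then release.

```bash
python3 -m inch '[[0.4,0,0,0,-1],[0,0,0,0,-1],[0,0,0,0,-1],[0,0,0,0,-1]]'
python3 - <<'E'
from h import *
p=read_camera("side");save({"frame":cv2.resize(p["frame"][110:230,240:380],None,fx=4,fy=4)},"side6c.png")
go([.5498,-.1672,.134])
E
```

```text
time_s: 17.53
tool_pos: [0.5498, -0.1672, 0.134]
orientation: [1.509, 1.57, 0.299]
force: [-3.9, 1.3, 5.8]
gripper_width: 0.0348
pos [ 0.5498 -0.1672  0.134 ] axes x [ 4.e-04  1.e-04 -1.e+00] y ang 20.68 z [ 0.353 -0.936  0.   ]
shift tool mm [ 0. -0.  0.]
F [-2.5  1.7  4.8] T [ 0.21  0.43 -0.01] w 0.035 t 17.5833 q [ 0.11  0.63  0.23  1.77 -0.2   0.76  0.81]
```

View pics/side6c.png

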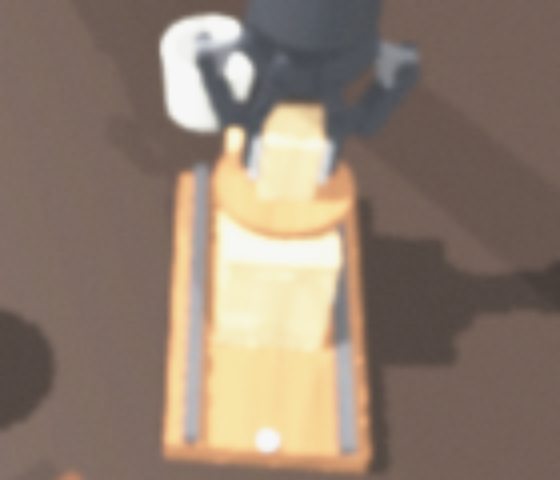

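The disc rests on the upper plate at crop (285,210), and the cup at (205,70) is clear. Next I release.

```bash
python3 -m inch '[[0,0,0,0,-0.1],[0,0,0,0,0.1],[0,0,0,0,0.3],[0,0,0,0,0.6],[0,0,0,0,1],[0,0,0,0,1],[0,0,0,0,1],[0,0,0,0,1],[0,0,0,0,1],[0,0,0,0,1]]' 20
python3 -m inch '[[-5,0,0,0,1],[-10,0,0,0,1],[-15,0,0,0,1],[-20,0,0,0,1],[-20,0,0,0,1],[-20,0,0,0,1],[-20,0,0,0,1],[-10,0,0,0,1],[0,0,-0,0,1],[0,-20,0,0,1],[0,-30,0,0,1],[0,-30,0,0,1],[0,-30,0,0,1],[0,-20,0,0,1],[0,0,0,0,1],[0,0,0,0,1],[0,0,0,0,1]]'
python3 - <<'E'
from h import *
b=np.load("top0.npy",allow_pickle=True).item();wb=cloud(b)
for n in("side","top"):
    p=read_camera(n);save(p,n+"7.png");w=cloud(p)
    q=w[...,:].reshape(-1,3); d=np.hypot(q[:,0]-.5497,q[:,1]+.1672)
    for nm,z0,z1,r in(("disc",.108,.13,.048),("hub",.155,.18,.03),("plate",.1,.109,.08)):
        s=q[(q[:,2]>z0)&(q[:,2]<z1)&(d<r)]
        if len(s)>9:
            A=np.c_[s[:,:2]-s[:,:2].mean(0),np.ones(len(s))];k=np.linalg.lstsq(A,s[:,2],rcond=None)[0]
            print(n,nm,len(s),np.round(np.median(s,0),4),"slope",np.round(k[:2],3))
go([.5498,-.1672,.134])
E
```

```text
time_s: 18.42
tool_pos: [0.5498, -0.1672, 0.1332]
orientation: [-1.003, 1.571, -2.212]
force: [0.3, 0.2, 0.5]
gripper_width: 0.0855
time_s: 19.83
tool_pos: [0.4288, -0.2125, 0.2528]
orientation: [2.822, 1.57, 1.613]
force: [0.9, 1.1, 0.7]
gripper_width: 0.0852
side disc 539 [ 0.5431 -0.1503  0.1168] slope [ 0.008 -0.024]
side hub 187 [ 0.5486 -0.161   0.1662] slope [ 0.009 -0.146]
side plate 272 [ 0.5382 -0.1225  0.1048] slope [0.004 0.001]
top disc 956 [ 0.5443 -0.1617  0.118 ] slope [ 0.005 -0.004]
top hub 298 [ 0.549  -0.1668  0.168 ] slope [ 0.032 -0.037]
top plate 520 [ 0.5467 -0.1341  0.1058] slope [-0.001 -0.001]
pos [ 0.4293 -0.2123  0.2528] axes x [-1.e-04  4.e-04 -1.e+00] y ang 20.81 z [ 0.355 -0.935 -0.   ]
shift tool mm [118.8 128.6   0.7]
F [0.3 1.3 0.5] T [ 0.    0.03 -0.01] w 0.0852 t 19.9333 q [ 0.2   0.34  0.3   1.89 -0.12  0.93  0.91]
```

View pics/side7.png

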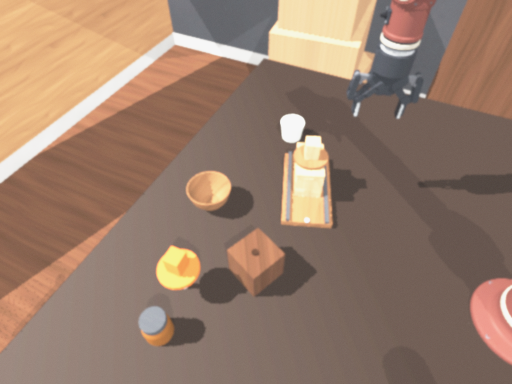

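View pics/top7.png

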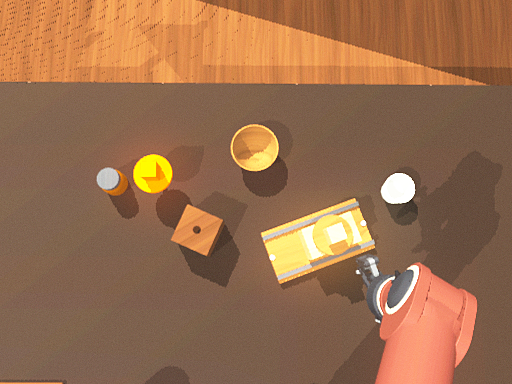

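The wheel is seated on the bracket at side (312,152) and top (333,234). The disc top is at 0.118 m, the expected 106 + 12 mm, and it is level. The bowl, cup, jar and orange wheel show at their starting pixels, and the gripper is clear of everything.

```bash
python3 -c "
from bench import robot
print(robot.job_done())"
```

```text
the job is handed in; nothing more can be done
None
```

The wheel is fitted to the bearing stand and the job is handed in, at about 20 s of the 72 s allowed.

**What I did:** I gripped the wooden wheel by its hub and lifted it out of the parking block. I lined it up on the bracket's hole as seen in the pictures and lowered it in small steps. The shaft went through both plates without noticeable resistance, so no dragging search was needed. When z stopped falling and the force rose by about 4 N, I pressed slightly (about 9 N in all), opened the jaws and backed away.

**Last checks:**
- **Seating:** the top camera puts the disc's top face at 118 mm, which is the expected 106 + 12 mm, and level to within about 0.3°. The side camera reads about 1 mm lower and a tilt of about 1.4°. The same camera also read the plate about 1 mm low, so I put the height difference down to calibration. I did not explain its tilt reading, which may come from the disc's edge being included.
- **Bystanders:** the bowl, cup, jar and orange look-alike appear where they were at the start. I compared these by eye in the pictures only.
- **Gripper:** it ended open and clear of everything, at about 130 mm to the side and 120 mm above the release pose.

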